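Clip the warmer's lid down, then hold the probe thermometer in the open pan

TASK

Take the temperature of the empty pan in the twin-pan warmer. First push the front edge of the lid on the other pan down past its spring roller catch, so that the lid sits level and no heat escapes there; then draw the probe thermometer up out of its holster and hold it upright, display towards the front of the warmer (the side with the catches), with its tip in the middle of the open pan and about a centimetre above the bottom, touching neither bottom nor sides. Finish while still holding it there with the lid shut, and leave the other things where they stand.

Things in the scene. Friction and masses are not known exactly. Their poses are not given: they have to be found in the camera images.
- warmer: Steel twin-pan counter warmer, fixed, 152 (x) x 390 (y) x 96 mm. Origin: centre of its underside, on the counter. +x points to its back; the front (dial, two roller catches) faces the robot. Two pans lie along y, centred 10.5 mm behind and 90.5 mm either side of the origin, rims 92 mm up. Back, ends and middle bar stand 4 mm above the rims.
- lidded_pan: The pan under the lid (left or right), fixed in the warmer, axes as the warmer's. Origin: centre of its underside, 25 mm above the counter; rim 67 mm above the origin. At mid front edge a spring catch: white roller 12 x 44 mm along y in a steel bracket, axis 55 mm in front of the pan's centre, 7.6 mm above the rim (bracket top 16 mm). It yields to the front and springs back over the lid.
- open_pan: The open, empty pan, same pan and catch as the other, fixed in the warmer, axes as the warmer's. Origin: centre of its underside, 25 mm above the counter.
- open_pan_floor (a point): Centre of the open pan's inner bottom; the thermometer's tip is wanted about 10 mm above it. Inside, the pan is 80 mm (x) by 148 mm (y) and 65 mm deep.
- open_pan_front (a point): Middle of the catch bracket on the open pan's front edge, 78 mm in front of the pan's centre, 8 mm above its rim: marks the front.
- lid: Loose steel lid, 106 (x) x 174 (y) x 16 mm, 0.12 kg, on the lidded pan. Origin: centre, underside of its sunk middle; the edge plate is 5.7 to 7.7 mm above it. Ribs along y 34 mm before and behind the centre, tops at 13.4 mm. At the start the front edge rides on the roller, 12 mm high (tilt 0.12 rad). Shut, it is level, origin 61.3 mm above the pan's origin, and the catch keeps it.
- lid_press (a point): Middle of the lid's front rib, on its top: the place to push straight down. About 6 to 8 N snaps the lid shut; this point goes down about 9 to 10 mm. Then the lid rests hard on the rim.
- holster: Counter holster of the thermometer, fixed: steel base 70 x 90 x 8 mm, upright plastic sleeve 26 (x) x 42 (y) mm, top 158 mm above the counter. Origin: centre of its underside, below the sleeve's axis; yaw varies.
- probe: Probe thermometer, 0.06 kg, tip down in the holster. White handle 85 mm long, 34 wide (x axis), 18 thick (z axis); steel stem 108 mm, 3.5 mm thick. y axis: along the stem to the tip; z axis: out of the display face. The lower 36 mm of the handle sit in the sleeve (it may lean 0.05 rad), its top is 207 mm up; pull straight up 0.15 m to clear. Grip across width or thickness.
- probe_grip (a point): On the handle's axis, 57 mm above its lower end, 179 mm above the counter at the start: where to grip. 164.5 mm from the tip.
- probe_tip (a point): The tip of the stem.
- dredger: Dark steel cup shaker, 51 mm diameter, 96 mm high, standing behind the holster; leave it. Origin: centre of its underside.
- pepper: Steel pepper shaker, 47 mm diameter, 66 mm high, standing behind the holster; leave it. Origin: centre of its underside.
- roll: Label roll, 60 mm diameter, 25 mm high, on the roof of the fixed steel box behind the warmer; leave it. Origin: centre of its underside. The box: x 0.58 to 0.80, y -0.04 to 0.38, roof 176 mm above the counter.
Things that resemble listed ones, but are neither listed nor needed, are in the scene too. Of the things that look like the probe, the smaller one is meant.

How it is judged:
On the way, in this order (a step that is already met when the one before it is completed fails the run):
1. the lid is shut: level and under its catch (angle between lid's own z axis and vertical below 0.03 rad and z of lid in the frame of lidded_pan below 0.0635 m and horizontal distance between lid and lidded_pan below 0.006 m), for 0.3 s.
2. the thermometer is held, clear above its holster (z of probe_tip in the frame of holster above 0.158 m and contact force between probe and the fingers above 0.5 N), for 0.1 s.
At the end, for the whole second after the job is handed in: Lid shut: level within 0.03 rad, origin < 63.5 mm above and within 6 mm of its pan's. Thermometer gripped, still, tip 4-20 mm above the open pan's bottom and within 15 mm of its middle, upright within 0.15 rad, display to the front within 0.5 rad, touching only the fingers (all of step 1 and horizontal distance between probe_tip and open_pan_floor below 0.015 m and z of probe_tip in the frame of open_pan_floor between 0.004 and 0.02 m and angle between the y axis of probe and the z axis of warmer, either way round below 0.15 rad and angle between the z axis of probe and the x axis of warmer, either way round below 0.5 rad and z of open_pan_front in the frame of probe above 0.02 m and contact force between probe and the fingers above 0.5 N and contact force between probe and open_pan below 0.05 N and contact force between probe and warmer below 0.05 N and contact force between probe and holster below 0.05 N and contact force between probe and lid below 0.05 N and linear speed of probe below 0.03 m/s); the arm keeps its last pose, push and grip.
It fails at once if another thing was pushed out of its place (more than 30 mm) (distance of any of dredger, pepper, roll from where it was at the start of the episode above 0.03 m).
It also fails if it takes over 51 s, if anything falls off the work surface, if the arm or the gripper's body presses on something with over 40 N, if the wrist force passes 120 N, or if a joint passes its speed limit or range.

ROBOT

A 6-joint arm with a two-finger parallel gripper is mounted at the origin on a cart in front of the work surface, level with it; the furniture and walls round the work are solid. World frame = base frame: x ahead of the robot, y to its left, z up, the work surface at z = 0. Lengths are in m, angles in rad, forces in N, time in s.
With the tool pointing down it reaches from about 0.25 to 0.775 m from the base axis. Payload 4 kg.
Tool frame: the origin (TCP) lies midway between the tips of the shut fingers; the grasp point (between the pads) lies 19 mm behind it (robot.hold_point_z is the distance from the TCP to the grasp point, in m); z points along the fingers, y is the line along which they close (so a half turn about z gives the same grasp; the last joint's range is limited). The gripper opens to 94 mm and grips with 3 to 60 N. Pads are 16 mm wide; open, the fingers measure 119 mm over their backs; the gripper's body (75 mm by 177 mm) begins 78 mm behind the grasp point.
Start: joints at [-1.316, 0.087, 1.371, -0, 1.684, -0.103], TCP at [0.193, -0.515, 0.206] pointing down, gripper open.
Joint ranges: [-3.1, 3.1], [-0.76, 2.03], [0.27, 2.55], [-1.08, 4.22], [0.17, 2.65], [-2.57, 2.57]. Speed limits (rad/s): [2.79, 2.79, 3.14, 3.14, 3.14, 3.14].

INTERFACE

Orientations are given as [roll, pitch, yaw] about the fixed x, y, z axes, in that order (R = Rz(yaw) Ry(pitch) Rx(roll)).
In Python, from bench import readout, imaging, robot gives the robot as it stands.
- The arm moves only by the tool carry_out, never from a script. Its argument "motion" is text: rows parted by semicolons, each of 7 numbers parted by spaces: the shift along the tool's x, y, z each as a share of 200 mm, from -1 to 1, then the turn, a rotation vector about the tool's x, y, z each as a share of 120 degrees, from -1 to 1, then the opening, from 0 (shut) to 1 (fully open). A call has 1 to 12 rows; each row shifts and turns the commanded pose from where the row before left it, along the tool's axes as they then stand; what a row does not reach is not made up. A row lasts 1/8 s, in which the tool goes at most 62.5 mm and 10.7 degrees, less where a joint would pass 70% of its speed; a pose out of reach is approached as far as the arm can. A call with a number of a shift or a turn outside -1 to 1 is refused whole. A call with a gripper value outside its range is refused whole. The fingers move at their own pace and stop on an object; the grip force is fixed at half the most. Time passes only in rows, so rows that do not move let the fingers close. It gives the time, the measured TCP pose, the force, the opening and the grip force at its end, in the units of the state.
- readout.get_obs(): the state, without advancing time (a new reading comes with each control period).
- imaging.snapshot(name): name is "side" or "top"; returns a dict with "pixels" (480x640x3 uint8, red, green, blue), "fx", "fy", "cx", "cy" (pixels), "dist_coeffs" ([k1, k2, p1, p2, k3] as OpenCV has them; the pictures are not rectified), "R" (3x3) and "t" (3): a world point X has camera coordinates R X + t. Camera axes: x right, y down, z forward; pixel columns grow to the right and rows downward; lengths in m; the calibration is good to about 2 mm. A picture is of the moment at which its call begins. There is no depth.
- robot.close_job(): hands the job in; it is judged then, once.
The state is a dict: "time": time; "joint_positions": joint angles; "qvel": joint speeds; "joint_torque": joint torques, N m; "tool_pos": TCP position; "ee_rot": TCP orientation; "wrist_force": force on the tool from outside, world axes, zero at the start; "wrist_torque": the same for the moment, N m; "width": finger opening in m; "finger_force": force on a finger pad.
Only numpy, scipy, OpenCV 4.12 (cv2) and the standard library are available. Lean on these libraries where they do the work, as an engineer would, in place of code of your own. Each camera call takes 0.05 s, during which the arm holds its last target. There are 200 camera calls.

## Working session

There is one attempt and no reset: what is moved stays moved. The work goes in short steps, Python scripts to look and compute and a tool call to move; the robot and the scene stay as the last step left them, time stands still between calls to the robot, and variables do not carry over. Pictures are saved under pics/ and viewed, at most 10 in all, crops included, and the job is handed in when it is done.

Besides the shell and the picture viewer there is one more tool, called after ">>>" in YAML: its name, and indented under it one key for each argument. carry_out: Moves the arm, as the interface text tells. Its arguments: {"type":"object","properties":{"motion":{"type":"string"}},"required":["motion"]}

```bash
mkdir -p pics; ls
cat > h.py <<'E'
import numpy as np, cv2
from bench import readout, imaging, robot
def snap(n,f):
    s=imaging.snapshot(n); cv2.imwrite('pics/'+f,s['pixels'][:,:,::-1]); np.save('pics/'+n+'.npy',s,allow_pickle=True); return s
def load(n): return np.load('pics/'+n+'.npy',allow_pickle=True).item()
def K(s): return np.array([[s['fx'],0,s['cx']],[0,s['fy'],s['cy']],[0,0,1]]),np.array(s['dist_coeffs'],float)
def ray(s,p):
    k,d=K(s); q=cv2.undistortPoints(np.array([[p]],float),k,d)[0,0]
    R=np.array(s['R']);t=np.array(s['t']); v=R.T@np.array([q[0],q[1],1]); return -R.T@t, v/np.linalg.norm(v)
def plane(s,p,z):
    c,v=ray(s,p); return c+v*(z-c[2])/v[2]
def proj(s,X):
    k,d=K(s); return cv2.projectPoints(np.array(X,float).reshape(-1,3),cv2.Rodrigues(np.array(s['R']))[0],np.array(s['t'],float),k,d)[0][:,0]
def tri(s1,p1,s2,p2):
    a,u=ray(s1,p1);b,v=ray(s2,p2); A=np.c_[u,-v]; x=np.linalg.lstsq(A,b-a,rcond=None)[0]
    P,Q=a+u*x[0],b+v*x[1]; return (P+Q)/2,np.linalg.norm(P-Q)
E
python3 - <<'E'
from h import *
for n in('top','side'):
    s=snap(n,n+'1.png'); c,_=ray(s,(320,240)); print(n,c,s['fx'],_)
print(readout.get_obs(), robot.hold_point_z)
E
```

```text
pics
top [ 0.47077426 -0.00934211  1.26213716] 577.9258883827338 [ 0.08462321  0.00418792 -0.99640422]
side [ 0.25544884 -0.55176986  0.67302335] 464.4098282762332 [ 0.38977595  0.64951814 -0.65284064]
{'time': 0.1, 'joint_positions': array([-1.31611078e+00,  8.78934802e-02,  1.37208457e+00,  1.20370828e-05,
        1.68354978e+00, -1.03098439e-01]), 'qvel': array([-0.00073267, -0.00344746, -0.00455591,  0.00092921,  0.00074805,
        0.00084239]), 'joint_torque': array([ 2.99439300e-03, -3.41248548e+01, -3.03303516e+01,  7.20211607e-02,
        3.03541089e-02, -8.94115306e-05]), 'tool_pos': array([ 0.19249071, -0.51471259,  0.20442383]), 'ee_rot': array([-3.13966898e+00, -2.11060106e-04,  3.57785121e-01]), 'wrist_force': array([0.31564813, 0.51729196, 0.15551501]), 'wrist_torque': array([-0.06326235,  0.02359864, -0.05194847]), 'finger_force': 0.0, 'width': 0.09422818723060543} 0.0188
```

View pics/top1.png

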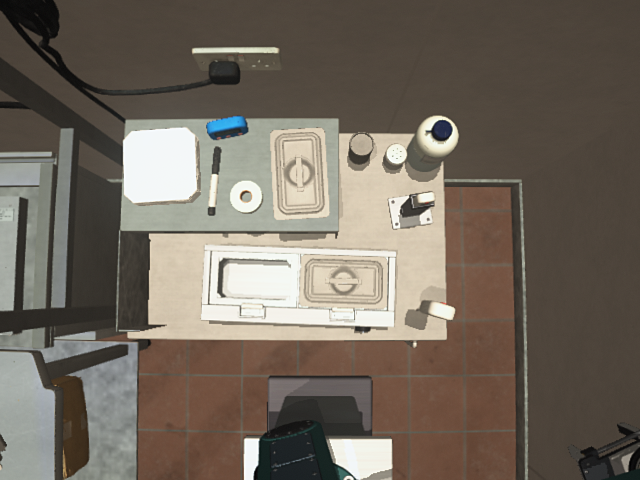

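View pics/side1.png

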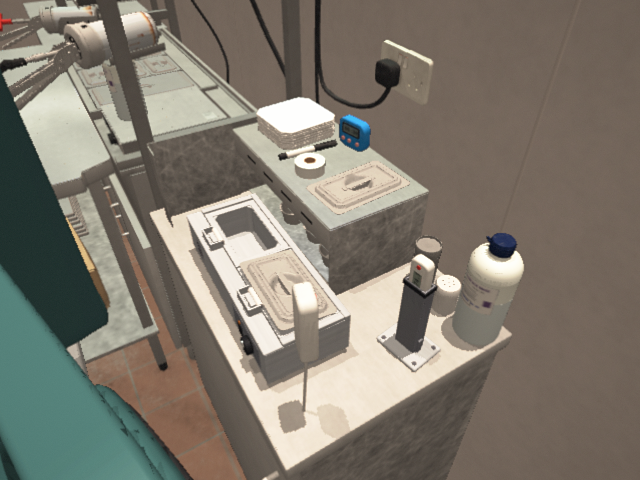

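The top view shows the warmer at (300,285), with its open pan left and its lidded pan right. There are two probe-like things: a small one in the sleeve (top 424,199; side 423,275) and a large free-standing one (top 437,311; side 305,320). The holstered, smaller one fits the description, which a crop should confirm.

Run:
```python
from h import *
t=load('top')['pixels'][:,:,::-1]; s=load('side')['pixels'][:,:,::-1]
r=lambda im,x,y,w,h,W,H: cv2.resize(im[y:y+h,x:x+w],(W,H),interpolation=cv2.INTER_CUBIC)
a=r(t,198,240,202,92,800,364); b=r(t,385,185,60,45,315,236); c=r(s,375,240,90,135,157,236); d=r(s,200,200,164,118,328,236)
cv2.imwrite('pics/crop1.png',np.vstack([a,np.hstack([b,c,d])]))
```

```text
(no output)
```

View pics/crop1.png

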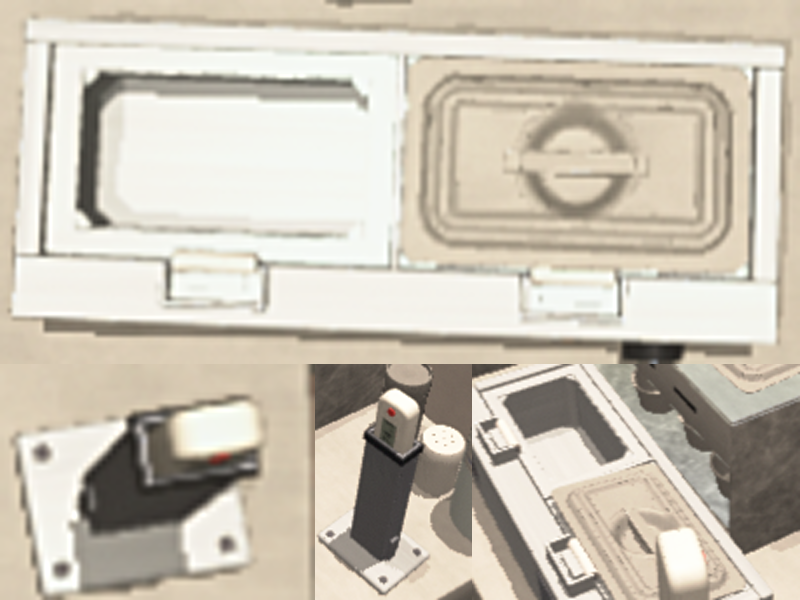

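The crop confirms the target: a small white handle in the sleeve, with its red button and display facing the robot. The other pan's lid is at crop (580,160). Measuring next.

Run:
```python
from h import *
np.set_printoptions(precision=4,suppress=True)
T=load('top');S=load('side')
a=lambda x,y:(198+(x+.5)/3.96-.5,240+(y+.5)/3.957-.5)
b=lambda x,y:(385+(x+.5)/5.25-.5,185+(y-364+.5)/5.244-.5)
c=lambda x,y:(375+(x-315+.5)/1.744-.5,240+(y-364+.5)/1.748-.5)
P=lambda f,x,y,z:plane(T,f(x,y),z)
L,R=P(a,25,18,.096),P(a,785,43,.096); d=(L-R)/np.linalg.norm(L-R); yaw=np.arctan2(-d[0],d[1])
ax=np.array([np.cos(yaw),np.sin(yaw),0]); ay=np.array([-np.sin(yaw),np.cos(yaw),0])
W=(L+R)/2-.076*ax; W[2]=0
print('len',np.linalg.norm(L-R),'yaw',yaw,'W',W)
print('front corners z.092?',P(a,11,317,.092)-L,P(a,778,343,.092)-R)
op=W+.0105*ax+.0905*ay; lp=W+.0105*ax-.0905*ay
print('open',op,'lidpan',lp)
# check: inner opening z=.092
print('open inner corners ->', [P(a,*q,.090)[:2] for q in((80,70),(365,80),(75,225),(362,235))])
lc=[P(a,*q,.098) for q in((407,55),(752,67))]+[P(a,*q,.108) for q in((398,263),(748,275))]; print('lid corners',lc,'mean',np.mean(lc,0))
for X,n in((op+[0,0,.027],'floor'),(lp+[0,0,.092],'lidc'),(W+.076*ax+.195*ay+[0,0,.096],'TL'),(W-.076*ax-.195*ay+[0,0,.092],'FR')):
    q=proj(T,X)[0]; print(n,'crop',(q-[198,240])*3.96, 'side',proj(S,X)[0])
B=[P(b,*q,.008) for q in((18,435),(45,594),(248,565))]; print('base',B,'ctr',(B[0]+B[2])/2,[np.linalg.norm(B[0]-B[1]),np.linalg.norm(B[1]-B[2])])
sl=[P(b,*q,.158) for q in((130,412),(140,487),(258,472))]; print('sleeve',sl,'ctr',(sl[0]+sl[2])/2,np.linalg.norm(sl[0]-sl[1]),np.linalg.norm(sl[1]-sl[2]))
tp=b(216,425);sd=c(401,396); print(tp,sd,tri(T,tp,S,sd),plane(T,tp,.207),plane(S,sd,.207))
print('decoy', plane(T,(437,311),.2), tri(T,(440,309),S,(304,288)), plane(S,(305,411),0))
```

```text
len 0.3898627289833606 yaw -0.03166148827825394 W [0.4788 0.0392 0.    ]
front corners z.092? [-0.1528  0.0052 -0.004 ] [-0.1524  0.0045 -0.004 ]
open [0.4922 0.1294 0.    ] lidpan [ 0.4864 -0.0515  0.    ]
open inner corners -> [array([0.5346, 0.2038]), array([0.5298, 0.0568]), array([0.4551, 0.205 ]), array([0.4508, 0.0579])]
lid corners [array([0.5422, 0.035 , 0.098 ]), array([ 0.5362, -0.1407,  0.098 ]), array([0.4371, 0.0387, 0.108 ]), array([ 0.4312, -0.1367,  0.108 ])] mean [ 0.4867 -0.0509  0.103 ]
floor crop [235.2267 154.0528] side [248.3479 254.0877]
lidc crop [575.3645 163.779 ] side [285.4066 288.3981]
TL crop [23.388  16.5295] side [254.5633 192.0492]
FR crop [776.0803 340.8887] side [263.8878 354.1686]
base [array([ 0.6697, -0.1534,  0.008 ]), array([ 0.6027, -0.1639,  0.008 ]), array([ 0.6149, -0.2492,  0.008 ])] ctr [ 0.6423 -0.2013  0.008 ] [np.float64(0.0677984311524929), np.float64(0.0861379508083464)]
sleeve [array([ 0.6546, -0.1778,  0.158 ]), array([ 0.6266, -0.181 ,  0.158 ]), array([ 0.6323, -0.2249,  0.158 ])] ctr [ 0.6434 -0.2014  0.158 ] 0.028171466859481475 0.04425215481460308
(425.73809523809524, 196.22768878718534) (424.098623853211, 258.09267734553777) (array([ 0.6427, -0.2014,  0.2066]), np.float64(0.0019578913251129273)) [ 0.6419 -0.2008  0.207 ] [ 0.6433 -0.2022  0.207 ]
decoy [ 0.4306 -0.2193  0.2   ] (array([ 0.4366, -0.2117,  0.2654]), np.float64(0.0004902472091223437)) [ 0.4279 -0.2177  0.    ]
```

```bash
cat >> h.py <<'E'
from scipy.spatial.transform import Rotation as Ro
def go(p,yaw,n,start=None):
    o=readout.get_obs(); R=Ro.from_euler('xyz',o['ee_rot']); q=np.array(o['tool_pos']) if start is None else np.array(start)
    Rt=Ro.from_euler('xyz',[np.pi,0,yaw])
    d=(R.inv().apply(np.array(p)-q))/.2; r=(R.inv()*Rt).as_rotvec()/np.radians(120)
    print('total',np.round(d,3),np.round(r,4),'per row',np.round(d/n,4),np.round(r/n,4),'t',o['time'])
E
python3 - <<'E'
from h import *
np.set_printoptions(suppress=True)
go([.193,-.515,.32],-.032,4)
o=readout.get_obs();o['ee_rot'][2]=-.032
R=Ro.from_euler('xyz',[np.pi,0,-.032]);print(R.inv().apply(np.array([.4524,-.0504,.32])-[.1925,-.5147,.32])/.2)
T=load('top');S=load('side'); print('bottle cap',tri(T,(440,131),S,(503,243)))
E
```

```text
total [ 0.002  0.001 -0.578] [-0.0009  0.0001  0.1861] per row [ 0.0005  0.0003 -0.1445] [-0.0002  0.      0.0465] t 0.1
[ 1.22455939 -2.3618884  -0.        ]
bottle cap (array([ 0.76996977, -0.23373876,  0.20224905]), np.float64(0.005607566757886414))
```

>>> carry_out:
  motion: "0 0 -0.15 0 0 0.047 0; 0 0 -0.15 0 0 0.047 0; 0 0 -0.15 0 0 0.047 0; 0 0 -0.13 0 0 0.045 0; 0.1 -0.2 0 0 0 0 0; 0.1 -0.2 0 0 0 0 0; 0.1 -0.2 0 0 0 0 0; 0.1 -0.2 0 0 0 0 0; 0.1 -0.2 0 0 0 0 0; 0.1 -0.2 0 0 0 0 0; 0.1 -0.2 0 0 0 0 0; 0.1 -0.2 0 0 0 0 0"

```text
time: 1.6
tool_pos: [0.363, -0.199, 0.321]
ee_rot: [-3.141, 0.0, -0.032]
wrist_force: [-0.0, -0.3, 1.1]
width: 0.0002
finger_force: 0.0
```

>>> carry_out:
  motion: "0.1 -0.2 0 0 0 0 0; 0.1 -0.2 0 0 0 0 0; 0.1 -0.2 0 0 0 0 0; 0.1 -0.16 0 0 0 0 0; 0 0 0 0 0 0 0; 0 0 0 0 0 0 0"

```text
time: 2.35
tool_pos: [0.4471, -0.0514, 0.3211]
ee_rot: [3.141, 0.001, -0.032]
wrist_force: [0.4, -0.4, 0.1]
width: 0.0006
finger_force: 0.0
```

Run:
```python
from h import *
go([.4524,-.0504,.13],-.032,6)
o=readout.get_obs();print(o['tool_pos'],o['ee_rot'],o['width'],o['wrist_force'])
```

```text
total [ 0.027 -0.006  0.955] [0.0002 0.0006 0.0001] per row [ 0.0046 -0.001   0.1592] [0.     0.0001 0.    ] t 2.35
[ 0.44710677 -0.05138671  0.32107439] [ 3.14116739e+00  1.17042583e-03 -3.18249189e-02] 0.0006450741223280425 [ 0.36995024 -0.38670193  0.14869706]
```

>>> carry_out:
  motion: "0.027 -0.006 0.16 0 0 0 0; 0 0 0.16 0 0 0 0; 0 0 0.16 0 0 0 0; 0 0 0.16 0 0 0 0; 0 0 0.16 0 0 0 0; 0 0 0.16 0 0 0 0; 0 0 0.05 0 0 0 0; 0 0 0 0 0 0 0; 0 0 0 0 0 0 0"

```text
time: 3.48
tool_pos: [0.4539, -0.0506, 0.1212]
ee_rot: [3.141, -0.003, -0.032]
wrist_force: [0.2, -0.2, 0.1]
width: 0.0005
finger_force: 0.0
```

>>> carry_out:
  motion: "0 0 0.015 0 0 0 0; 0 0 0.015 0 0 0 0; 0 0 0.015 0 0 0 0; 0 0 0 0 0 0 0"

```text
time: 3.98
tool_pos: [0.453, -0.05, 0.1104]
ee_rot: [3.142, -0.0, -0.032]
wrist_force: [0.2, 0.6, 0.5]
width: 0.0002
finger_force: 0.1
```

>>> carry_out:
  motion: "0 0 0.01 0 0 0 0; 0 0 0.01 0 0 0 0; 0 0 0.01 0 0 0 0; 0 0 0 0 0 0 0"

```text
time: 4.47
tool_pos: [0.4528, -0.05, 0.104]
ee_rot: [-3.142, 0.0, -0.032]
wrist_force: [0.6, 0.7, -0.7]
width: 0.0006
finger_force: 0.0
```

>>> carry_out:
  motion: "0 0 0.01 0 0 0 0; 0 0 0.005 0 0 0 0; 0 0 0 0 0 0 0"

```text
time: 4.85
tool_pos: [0.4528, -0.05, 0.1012]
ee_rot: [-3.142, 0.0, -0.032]
wrist_force: [0.1, -0.3, 0.7]
width: 0.0004
finger_force: 0.0
```

>>> carry_out:
  motion: "0 0 0.01 0 0 0 0; 0 0 0.005 0 0 0 0; 0 0 0 0 0 0 0"

```text
time: 5.22
tool_pos: [0.4532, -0.0501, 0.0999]
ee_rot: [3.141, -0.001, -0.032]
wrist_force: [-1.5, 0.6, 5.0]
width: 0.0001
finger_force: 2.9
```

Run:
```python
from h import *
t=snap('top','t2.png')['pixels'][:,:,::-1]; s=snap('side','s2.png')['pixels'][:,:,::-1]
r=lambda im,x,y,w,h,W,H: cv2.resize(im[y:y+h,x:x+w],(W,H),interpolation=cv2.INTER_CUBIC)
s1=cv2.imread('pics/side1.png')
cv2.imwrite('pics/crop2.png',np.hstack([r(s,190,220,170,170,400,400),r(s1,190,220,170,170,400,400)]))
```

```text
(no output)
```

View pics/crop2.png

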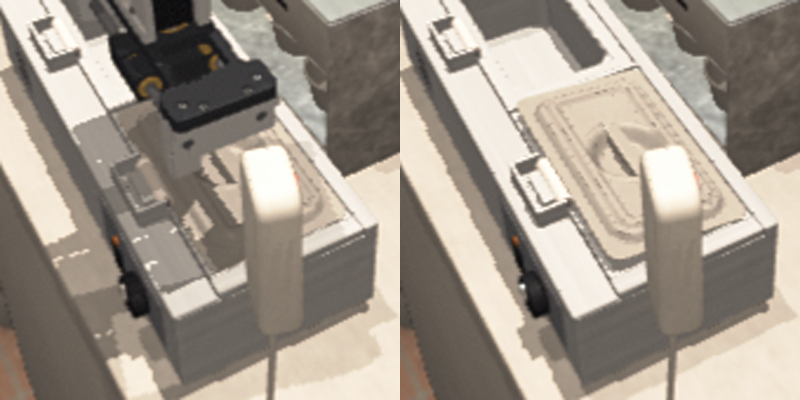

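The lid looks flat beneath the fingers in the crop, and contact at 0.0999 matches the shut rib height of 0.0997. A small further push will show whether it is hard.

>>> carry_out:
  motion: "0 0 0.008 0 0 0 0; 0 0 0 0 0 0 0"

```text
time: 5.58
tool_pos: [0.4532, -0.0501, 0.0998]
ee_rot: [3.141, -0.002, -0.032]
wrist_force: [-4.4, 1.0, 13.0]
width: 0.0006
finger_force: 6.1
```

>>> carry_out:
  motion: "0 0 0.005 0 0 0 0; 0 0 0 0 0 0 0"

```text
time: 5.82
tool_pos: [0.4533, -0.0501, 0.0997]
ee_rot: [3.141, -0.002, -0.032]
wrist_force: [-5.8, 1.0, 16.6]
width: 0.0005
finger_force: 8.1
```

>>> carry_out:
  motion: "0 0 -0.05 0 0 0 0; 0 0 -0.15 0 0 0 0.6; 0 0 -0.2 0 0 0 0.8; 0 0 -0.2 0 0 0 0.8; 0 0 -0.2 0 0 0 0.8; 0 0 0 0 0 0 0.8"

```text
time: 6.58
tool_pos: [0.4547, -0.0504, 0.2596]
ee_rot: [3.14, -0.008, -0.032]
wrist_force: [0.1, -1.4, -0.4]
width: 0.0471
finger_force: 0.0
```

Run:
```python
from h import *
go([.6427,-.2014,.25],.13,6)
s=snap('side','s3.png')['pixels'][:,:,::-1]
r=lambda im,x,y,w,h,W,H: cv2.resize(im[y:y+h,x:x+w],(W,H),interpolation=cv2.INTER_CUBIC)
cv2.imwrite('pics/crop3.png',r(s,190,220,170,170,600,600))
```

```text
total [0.963 0.724 0.057] [ 0.0011 -0.0036 -0.0772] per row [0.1605 0.1207 0.0095] [ 0.0002 -0.0006 -0.0129] t 6.575
```

View pics/crop3.png

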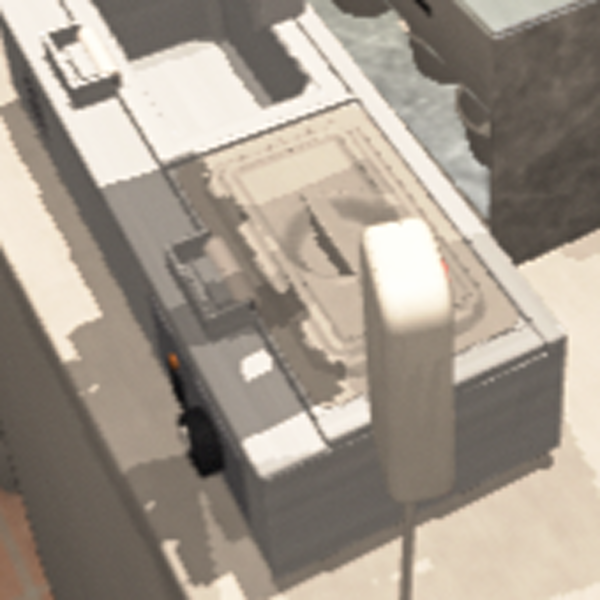

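The lid now lies level with its front edge under the roller (side crop about 210,270). On to the holster.

>>> carry_out:
  motion: "0.16 0.12 0 0 0 -0.013 0.8; 0.16 0.12 0 0 0 -0.013 0.8; 0.16 0.12 0 0 0 -0.013 0.8; 0.16 0.12 0 0 0 -0.013 0.8; 0.16 0.12 0 0 0 -0.013 0.8; 0.16 0.12 0 0 0 -0.013 0.8; 0 0 0 0 0 0 0.8; 0 0 0 0 0 0 0.8"

```text
time: 7.62
tool_pos: [0.6489, -0.1863, 0.2539]
ee_rot: [-3.14, 0.003, 0.132]
wrist_force: [0.3, -0.4, 0.1]
width: 0.075
finger_force: 0.0
```

Run:
```python
from h import *
go([.6427,-.2014,.165],.135,4)
```

```text
total [-0.039  0.072  0.444] [-0.0009  0.0016 -0.0017] per row [-0.0098  0.0179  0.1111] [-0.0002  0.0004 -0.0004] t 7.625
```

>>> carry_out:
  motion: "-0.039 0.072 0 0 0 0 0.8; 0 0 0.1 0 0 0 0.8; 0 0 0.1 0 0 0 0.8; 0 0 0.1 0 0 0 0.8; 0 0 0.1 0 0 0 0.8; 0 0 0.04 0 0 0 0.8; 0 0 0 0 0 0 0.8; 0 0 0 0 0 0 0.8"

```text
time: 8.62
tool_pos: [0.6443, -0.2024, 0.1695]
ee_rot: [3.14, -0.002, 0.131]
wrist_force: [-0.1, -0.8, 0.3]
width: 0.0749
finger_force: 0.0
```

Run:
```python
from h import *
go([.6427,-.2014,.165],.135,1)
s=snap('side','s4.png')['pixels'][:,:,::-1];t=snap('top','t4.png')['pixels'][:,:,::-1]
r=lambda im,x,y,w,h,W,H: cv2.resize(im[y:y+h,x:x+w],(W,H),interpolation=cv2.INTER_CUBIC)
cv2.imwrite('pics/crop4.png',np.hstack([r(s,360,200,140,175,440,550),r(t,370,150,90,140,354,550)]))
```

```text
total [-0.007 -0.006  0.023] [ 0.0007 -0.001  -0.0017] per row [-0.0071 -0.0062  0.0225] [ 0.0007 -0.001  -0.0017] t 8.625
```

View pics/crop4.png

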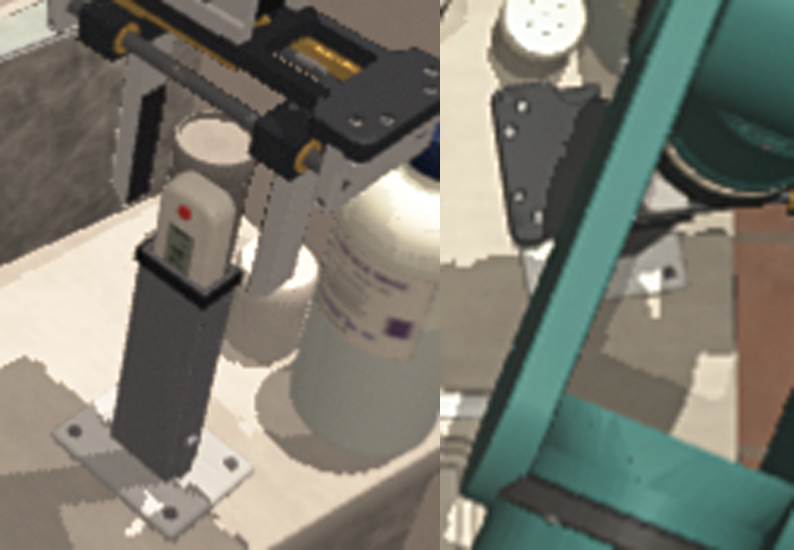

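The fingers straddle the handle across its width (side crop: handle 195,215, fingers 140,150 and 275,230). Now lowering the last 4 mm and gripping.

>>> carry_out:
  motion: "-0.006 -0.004 0.022 0 0 0 0.8; 0 0 0 0 0 0 0.8; 0 0 0 0 0 0 0.3; 0 0 0 0 0 0 0.3; 0 0 0 0 0 0 0; 0 0 0 0 0 0 0; 0 0 0 0 0 0 0; 0 0 0 0 0 0 0"

```text
time: 9.72
tool_pos: [0.6427, -0.2014, 0.1635]
ee_rot: [3.142, -0.0, 0.132]
wrist_force: [1.3, 1.0, 0.4]
width: 0.0338
finger_force: 30.0
```

>>> carry_out:
  motion: "0 0 -0.05 0 0 0 0; 0 0 -0.1 0 0 0 0; 0 0 -0.1 0 0 0 0; 0 0 -0.1 0 0 0 0; 0 0 -0.1 0 0 0 0; 0 0 -0.1 0 0 0 0; 0 0 -0.1 0 0 0 0; 0 0 -0.1 0 0 0 0; 0 0 -0.1 0 0 0 0; 0 0 0 0 0 0 0; 0 0 0 0 0 0 0"

```text
time: 11.1
tool_pos: [0.6425, -0.2014, 0.3329]
ee_rot: [-3.141, 0.001, 0.132]
wrist_force: [-0.5, 0.4, -2.0]
width: 0.0334
finger_force: 30.0
```

Run:
```python
from h import *
go([.4922,-.20,.333],-.032,5)
s=snap('side','s5.png')['pixels'][:,:,::-1];t=snap('top','t5.png')
```

```text
total [-0.744 -0.106  0.   ] [-0.0001  0.0004  0.0781] per row [-0.1488 -0.0211  0.    ] [-0.      0.0001  0.0156] t 11.1
```

View pics/s5.png

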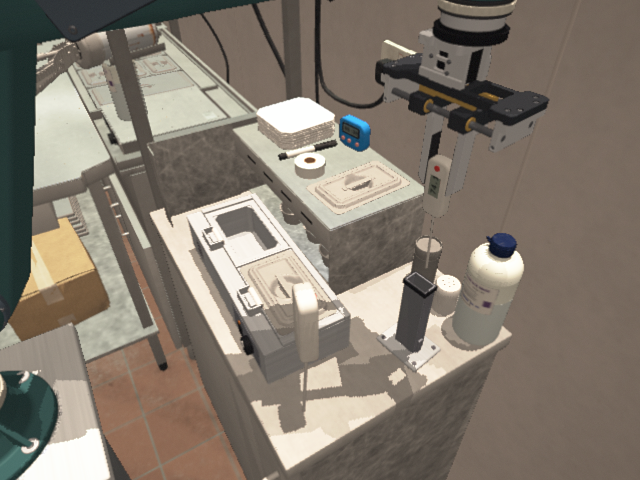

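The probe hangs upright in the grip (side 437,185), clear of its sleeve (420,285), and the lid is still shut. Moving on towards the open pan.

Run:
```python
from h import *
S=load('side'); print(proj(S,[[.6425,-.2014,.184],[.6425,-.2014,.29]]))
go([.52,-.14,.335],-.032,4)
R=Ro.from_euler('xyz',[np.pi,0,-.032]);print(R.inv().apply(np.array([.4922,.1294,.335])-[.52,-.14,.335])/.2)
```

```text
[[421.14205577 269.22722163]
 [432.05267676 213.03702869]]
total [-0.566 -0.384 -0.013] [-0.0005  0.0011  0.0781] per row [-0.1416 -0.0961 -0.0033] [-0.0001  0.0003  0.0195] t 11.2
[-1.82025482e-01 -1.34186315e+00 -1.64330842e-16]
```

>>> carry_out:
  motion: "-0.14 -0.095 0 0 0 0.02 0; -0.14 -0.095 0 0 0 0.02 0; -0.14 -0.095 0 0 0 0.02 0; -0.14 -0.095 0 0 0 0.018 0; -0.02 -0.15 0 0 0 0 0; -0.02 -0.15 0 0 0 0 0; -0.02 -0.15 0 0 0 0 0; -0.02 -0.15 0 0 0 0 0; -0.02 -0.15 0 0 0 0 0; -0.02 -0.15 0 0 0 0 0; -0.02 -0.15 0 0 0 0 0; -0.02 -0.15 0 0 0 0 0"

```text
time: 12.7
tool_pos: [0.5009, 0.1084, 0.3324]
ee_rot: [3.141, 0.002, -0.032]
wrist_force: [-0.2, -0.3, -0.2]
width: 0.0333
finger_force: 30.0
```

>>> carry_out:
  motion: "0 -0.14 0 0 0 0 0; 0 0 0 0 0 0 0; 0 0 0 0 0 0 0; 0 0 0 0 0 0 0"

```text
time: 13.2
tool_pos: [0.5024, 0.1345, 0.3333]
ee_rot: [3.141, 0.0, -0.033]
wrist_force: [-1.2, -0.3, -0.2]
width: 0.0332
finger_force: 30.0
```

Run:
```python
from h import *
go([.4922,.1294,.186],-.032,8)
o=readout.get_obs(); p=o['tool_pos']; S=snap('side','s6.png');s=S['pixels'][:,:,::-1]
for dz in(.03,-.04,-.149): print(dz,proj(S,[p+[0,0,dz]]))
u,v=proj(S,[p+[0,0,-.149]])[0].astype(int)
cv2.imwrite('pics/crop6.png',cv2.resize(s[v-110:v+40,u-75:u+75],(600,600),interpolation=cv2.INTER_CUBIC)); print(u-75,v-110)
```

```text
total [-0.05   0.027  0.736] [ 0.0002  0.0001 -0.0006] per row [-0.0062  0.0034  0.0921] [ 0.      0.     -0.0001] t 13.2
0.03 [[231.18817455  94.95756382]]
-0.04 [[236.47795329 134.6455313 ]]
-0.149 [[243.54236877 187.94079646]]
168 77
```

View pics/crop6.png

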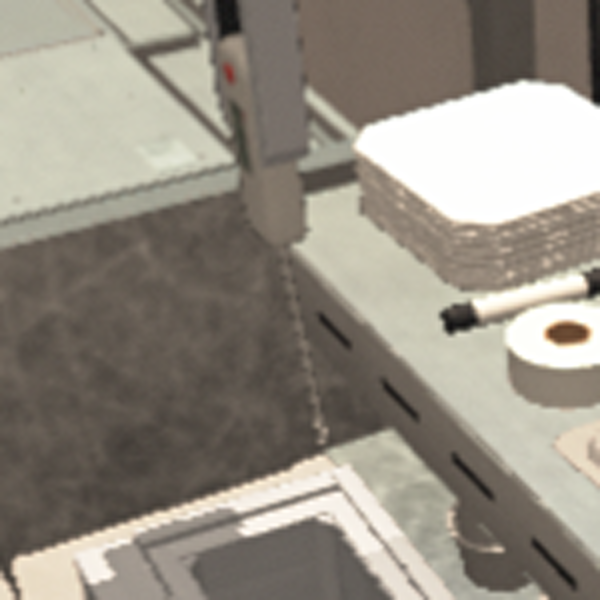

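The stem's tip is at crop (323,441), i.e. side (248.3,187), about 5 px right of where a plumb stem would be. So the probe leans slightly towards +x, about the closing axis; I'll quantify it.

Run:
```python
from h import *
S=load('side');p=readout.get_obs()['tool_pos']; n=np.array([.032,1,0])
for q in((248.3,187.0),(238.7,138.8)):
    c,v=ray(S,q); X=c+v*(n@(p-c))/(n@v); print(X-p,np.linalg.norm(X-p-[0,0,.015]))
a=np.array
```

```text
[ 0.00931263 -0.000298   -0.15013001] 0.1653926660632649
[ 2.90136790e-03 -9.28437727e-05 -4.87195253e-02] 0.06378561326258715
```

>>> carry_out:
  motion: "-0.05 0.027 0 0 -0.015 0 0; 0 0 0 0 -0.014 0 0; 0 0 0 0 0 0 0; 0 0 0 0 0 0 0; 0 0 0 0 0 0 0"

```text
time: 13.88
tool_pos: [0.4922, 0.1305, 0.3335]
ee_rot: [3.142, 0.061, -0.032]
wrist_force: [0.5, -0.3, -0.0]
width: 0.0337
finger_force: 30.0
```

Run:
```python
from h import *
go([.4922,.1294,.188],-.032,8)
o=readout.get_obs(); p=o['tool_pos']; print(p,o['ee_rot'])
S=snap('side','s7.png');s=S['pixels'][:,:,::-1]
u,v=proj(S,[p+[0,0,-.15]])[0]; print(u,v); u=int(u);v=int(v)
cv2.imwrite('pics/crop7.png',cv2.resize(s[v-60:v+30,u-45:u+45],(600,600),interpolation=cv2.INTER_CUBIC)); print(u-45,v-60)
```

```text
total [0.044 0.005 0.726] [0.     0.029  0.0002] per row [0.0055 0.0007 0.0908] [0.     0.0036 0.    ] t 13.875
[0.49221898 0.13047241 0.33347462] [ 3.14152995  0.06065204 -0.03157018]
239.40869108217214 190.99529453868954
194 130
```

View pics/crop7.png

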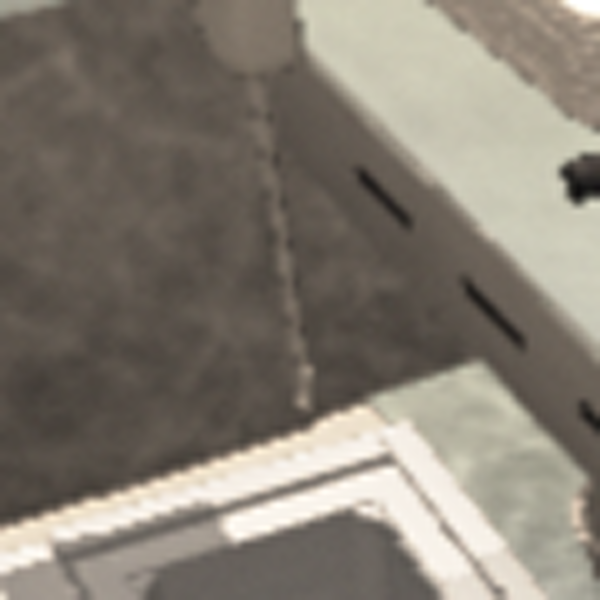

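The tip at crop (304,408), i.e. side (239.3,190.8), now coincides with the plumb prediction (239.4,191.0). Lowering.

>>> carry_out:
  motion: "0.005 0.001 0.09 0 0 0 0; 0.006 0.001 0.1 0 0 0 0; 0.006 0.001 0.1 0 0 0 0; 0.006 0.001 0.1 0 0 0 0; 0.006 0.001 0.1 0 0 0 0; 0.006 0 0.1 0 0 0 0; 0.005 0 0.08 0 0 0 0; 0.003 0 0.04 0 0 0 0; 0 0 0 0 0 0 0; 0 0 0 0 0 0 0"

```text
time: 15.18
tool_pos: [0.4926, 0.1294, 0.1921]
ee_rot: [-3.141, 0.059, -0.032]
wrist_force: [0.1, 0.2, -0.3]
width: 0.0333
finger_force: 30.0
```

Run:
```python
from h import *
go([.4922,.1294,.188],-.032,1)
o=readout.get_obs(); p=o['tool_pos']; print(p,o['ee_rot'],o['wrist_force'],o['qvel'])
S=snap('side','s8.png');s=S['pixels'][:,:,::-1]
u,v=proj(S,[p+[0,0,-.15]])[0]; print(u,v); u=int(u);v=int(v)
cv2.imwrite('pics/crop8.png',cv2.resize(s[v-80:v+70,u-60:u+120],(720,600),interpolation=cv2.INTER_CUBIC)); print(u-60,v-80)
```

```text
total [-0.001  0.     0.02 ] [-0.0001  0.0282  0.0001] per row [-0.0008  0.0002  0.0205] [-0.0001  0.0282  0.0001] t 15.175
[0.49261021 0.12943611 0.19207466] [-3.14142129  0.05915861 -0.03178011] [ 0.08084277  0.17350312 -0.27587738] [-0.0005543  -0.00152517 -0.00485047 -0.00306548  0.00058807 -0.00194463]
247.7812682137748 248.53191066236656
187 168
```

View pics/crop8.png

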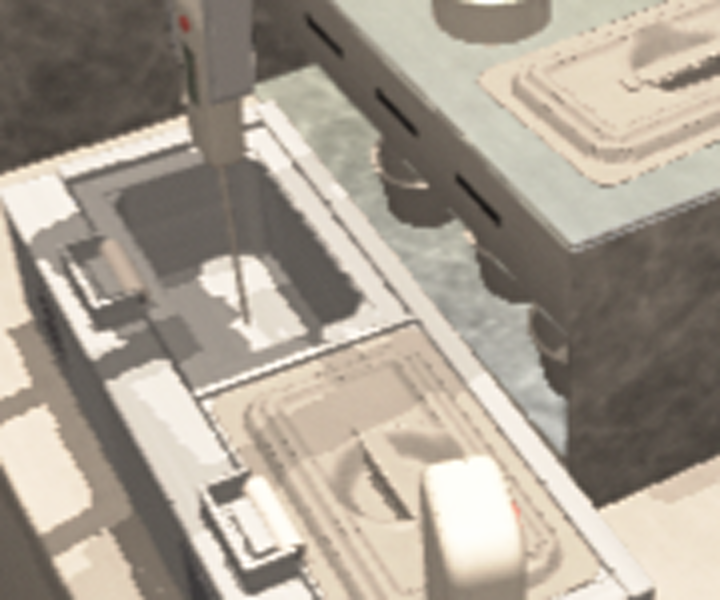

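The tip (crop 247,323) is where predicted, about 15 mm above the floor and mid-pan. The lid is shut. Lowering 3 mm more, then handing in.

>>> carry_out:
  motion: "0 0 0.016 0 0 0 0; 0 0 0 0 0 0 0; 0 0 0 0 0 0 0; 0 0 0 0 0 0 0; 0 0 0 0 0 0 0"

```text
time: 15.85
tool_pos: [0.492, 0.1294, 0.188]
ee_rot: [3.142, 0.061, -0.032]
wrist_force: [0.1, 0.1, -0.4]
width: 0.0336
finger_force: 30.0
```

Run:
```python
from h import *
o=readout.get_obs(); print(o['tool_pos'],o['finger_force'],o['wrist_force'])
print(robot.close_job())
```

```text
[0.49196447 0.12938356 0.1880405 ] 29.983838981715962 [ 0.06759791  0.10022496 -0.41415199]
the job is handed in; nothing more can be done
None
```

I pressed the lid shut and handed the job in at about 16 s with the thermometer held upright in the open pan, its tip mid-pan and by my measurements about 11 mm above the bottom; the hand-in returned no verdict.

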